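# Scan a boxed brush set at the sales desk

## Task

Slide the labelled box along its guide until its label end is fully home against the end stop in front of the hand scanner. Then squeeze the scanner's trigger all the way in, keep it in for about a second, and let it spring back out. Do not fire the scanner before the box is home, leave the box at the stop, and leave the cup, the other box and the brush where they are.

Things in the scene. Friction and masses are not known exactly. Their poses are not given: they have to be found in the camera images.
- station: Fixed metal scanning station, origin on the table at the end stop, midway between the guide rails. +y runs along the guide away from the scanner, +z up; the scanner's grip sticks out to -x. Guide: floor 8 mm above the table, rails 76 mm apart inside, tops 24 mm above the table, y = 0 to 265 mm. The pistol-shaped hand scanner is clamped on its side at y = -190 to -70 mm.
- nose (a point): Middle of the scanner's window, at the end of its head that faces the box: station x = 0, y = -70, z = 58 mm. The head lies along y behind it, to y = -190 mm; it is 44 mm wide in x (56 mm at the nose); top 87 mm above the table, its clamp screw 93 mm.
- set_box: The box to scan: loose, dark lacquered, 70 x 120 x 65 mm (x, y, z), 0.25 to 0.5 kg, standing in the guide, length along it, 50 to 120 mm short of home. Origin: centre of its underside. A white bar-code label covers its -y end (towards the scanner) and wraps onto the top there. Home: origin at station y = 60 mm, 8 mm above the table.
- label (a point): Centre of the box's label end face, 37 mm above its underside, 60 mm to -y of the box's origin. Home when at station y = 0.
- stop (a point): Middle of the end stop's plane, at the station's origin in x and y, 45 mm above the table; the label comes here when home. The stop is two small uprights 30 mm high above the table, 44 mm apart.
- trigger_pad (a point): Front (+y) of the black trigger's rounded bulge (14 mm across, 46 to 70 mm above the table), 45 mm from the hinge at the head, on a bar 50 mm long, 8 mm thick along the grip's front. Released: station x = -71, y = -116, z = 58 mm, with a 16 mm gap between bar and grip. Squeezing moves it 12 mm to -y, into the grip. Open space in front of it.
- grip_back (a point): Back (-y) face of the fixed grip behind the bulge: station x = -71, y = -172, z = 58 mm. To the trigger's front: 56 mm released, 44 mm squeezed; fingers from above can straddle both. The grip is a bar along x out to x = -142 mm, 28 mm thick in y, 43 to 73 mm above the table; below it an 8 mm base plate and, at x = -118 mm, a 20 mm post.
- trigger (a joint): Trigger angle in rad: 0 released, 0.26 squeezed all the way (hard stop). Its spring pushes back with about 2 N at the bulge when released and 6 N when fully in, and returns it by itself.
- paper_cup: Bystander: loose white paper cup, 74 mm across and 85 mm high, origin at the centre of its foot. Light; stands beyond the scanner (+x side of the station).
- brush_box: Bystander: loose closed lacquered brush box without label, 75 x 210 x 45 mm, origin at the centre of its underside. Lies beyond the guide (+x side of the station).
- capped_brush: Bystander: loose bamboo brush with its cap on, 200 x 12 x 12 mm, origin at the centre of its underside. Lies on the table on the robot's side (-x) of the guide.
Things that resemble listed ones, but are neither listed nor needed, are in the scene too. What is shaped like the set_box but blue is not meant.

How it is judged:
By the outcome, as a careful person would: the job done as asked, in the order asked, and still so for the second after the job is handed in, with the robot touching nothing.
It also fails if it takes over 51 s, if anything falls off the work surface, if the arm or the gripper's body presses on something with over 40 N, if the wrist force passes 120 N, or if a joint passes its speed limit or range.

## Robot

A 6-joint arm with a two-finger parallel gripper is mounted at the origin on the work surface. World frame = base frame: x ahead of the robot, y to its left, z up, the work surface at z = 0. Lengths are in m, angles in rad, forces in N, time in s.
With the tool pointing down it reaches from about 0.325 to 0.875 m from the base axis. Payload 4.4 kg.
Tool frame: the origin (TCP) lies on the centre line of the jaws, within the pads' length; the fingertips stand 17 mm ahead of it and the grasp point (between the pads) lies 2 mm behind it; x points along the fingers, y is the direction in which the jaws open and shut, and the axes are right-handed (so a half turn about x gives the same grasp; the last joint's range is limited). The gripper opens to 85 mm and grips with 20 to 120 N. Pads are 22 mm wide; open, the fingers measure 114 mm over their backs; the gripper's body (76 mm by 85 mm) begins 54 mm behind the grasp point. The pads swing forward as they close: fully open they stand 13 mm farther back than shut.
Start: joints at [1.115, 0.207, 1.542, -0, 1.393, -0.15], TCP at [0.173, 0.548, 0.248] pointing down, gripper open.
Joint ranges: [-2.73, 2.73], [-0.86, 2.22], [0.23, 2.46], [-1.11, 4.25], [0.08, 2.63], [-2.82, 2.82]. Speed limits (rad/s): [2.79, 2.79, 3.14, 3.14, 3.14, 3.14].

## Interface

Orientations are given as a 3x3 rotation matrix whose columns are the frame's x, y, z axes.
In Python, from bench import bot, cams gives the robot as it stands. The module is installed in compiled form; this text tells all that it offers.
- The arm moves only by the tool move_arm, never from a script. Its argument "rows" is a list of rows, each an object of numbers: "tx", "ty", "tz": the shift along the tool's x, y, z in m; "wx", "wy", "wz": the turn, a rotation vector about the tool's x, y, z in degrees; "jaw": the opening, from 0 (shut) to 1 (fully open). A call has 1 to 12 rows; each row shifts and turns the commanded pose from where the row before left it, along the tool's axes as they then stand; what a row does not reach is not made up. A row lasts 1/10 s, in which the tool goes at most 50 mm and 8.59 degrees, less where a joint would pass 70% of its speed; a pose out of reach is approached as far as the arm can. A call is refused whole if a number of a shift passes 0.05 or a number of a turn 8.59, either way. A call with a gripper value outside its range is refused whole. The fingers move at their own pace and stop on an object; "force" is the grip in N (left out, the last holds). Time passes only in rows, so rows that do not move let the fingers close. It gives the time, the measured TCP pose, the force and the opening at its end, in the units of the state.
- bot.observe(): the state, without advancing time (a new reading comes with each control period).
- cams.grab_frame(name): name is "scene" or "top"; returns (picture, depth): 384x512x3 uint8, red, green, blue; 384x512 float32, m along the optical axis (not along the pixel's ray), 0 where there is no reading.
- cams.camera_params(name): a dict with "fov_y" (degrees; the focal length in pixels is half the picture's height over the tangent of half this angle, whatever the lens; pixels are square), "cx", "cy" (the principal point, pixels), "dist_coeffs" ([k1, k2, p1, p2, k3] as OpenCV has them; the pictures are not rectified), "view" (4x4, takes a point from world to camera coordinates). Camera axes: x right, y up, looking along -z (the intrinsics and any distortion apply to the point x, -y, -z); pixel columns grow to the right and rows downward; lengths in m; the calibration is good to about 2 mm. A picture is of the moment at which its call begins. camera_params takes no time and is no camera call.
- bot.finish_job(): hands the job in, once; it reports no verdict.
Trained networks look in the newest picture that a camera, given by its name, has taken for a name from the list of things; names that differ only in an ending like _2 or _b are one class to them, and where a whole thing is asked for, a point or a joint stands for the part that bears it (a point fixed in the world has none). Each returns a list of dicts, best first, with "p" (0 to 1); they miss things now and then, are a little off and sometimes report something else, mostly with a low value. They report only what shows in the picture. A call takes as long as a camera call. They do not tell look-alikes from the thing itself.
- cams.spot_in(query, camera): "bbox" ([left, top, width, height] in pixels, round what is visible of it).
- cams.silhouettes(query, camera): "pixels" (384x512 bool, what is visible of it) and "bbox" ([left, top, width, height] in pixels, round what is visible of it).
The state is a dict: "time_s": time; "joint_positions": joint angles; "qd": joint speeds; "joint_torque": joint torques, N m; "eef_pos": TCP position; "eef_rot": TCP orientation; "wrist_force": force on the tool from outside, world axes, zero at the start; "torque": the same for the moment, N m; "opening": finger opening in m.
Only numpy, scipy, OpenCV 4.12 (cv2) and the standard library are available. Lean on these libraries where they do the work, as an engineer would, in place of code of your own. Each camera call takes 0.05 s, during which the arm holds its last target.

## Working session

There is one attempt and no reset: what is moved stays moved. The work goes in short steps, Python scripts to look and compute and a tool call to move; the robot and the scene stay as the last step left them, time stands still between calls to the robot, and variables do not carry over. Pictures are saved under pics/ and viewed, and the job is handed in when it is done.

Besides the shell and the picture viewer there is one more tool, called after "Call:" as name(argument=value, ...), one argument or row to a line, values as JSON. move_arm: Moves the arm, as the interface text tells. Its arguments: {"type":"object","properties":{"rows":{"type":"array"},"force":{"type":"number"}},"required":["rows"]}

```bash
mkdir -p pics; ls
python3 - <<'E'
from bench import bot,cams
import cv2,numpy as np
s=bot.observe();print(s)
for n in("scene","top"):
    p,d=cams.grab_frame(n);cv2.imwrite(f"pics/{n}0.png",p[:,:,::-1]);np.savez(f"{n}0.npz",p=p,d=d)
    print(n,cams.camera_params(n))
    for q in("set_box","station","trigger","paper_cup","brush_box","capped_brush"):
        print(q,[(np.round(r["bbox"]).tolist(),round(r["p"],2)) for r in cams.spot_in(q,n)])
E
```

```text
pics
{'time_s': 0.0, 'joint_positions': array([ 1.11451382e+00,  2.07444281e-01,  1.54299745e+00, -1.62775495e-05,
        1.39350196e+00, -1.50502145e-01]), 'qd': array([ 6.97659503e-04,  1.25194617e-03, -4.95139959e-05,  2.79484481e-04,
       -3.86081608e-04, -3.06405893e-04]), 'joint_torque': array([ 1.66922778e-04, -3.83051884e+01, -2.91590077e+01, -1.49772645e-04,
        1.06158297e-02, -3.69236631e-06]), 'eef_pos': array([0.17278356, 0.54765043, 0.24709131]), 'eef_rot': array([[-1.02151603e-03,  3.01033487e-01,  9.53613022e-01],
       [-2.11757678e-03,  9.53610731e-01, -3.01035032e-01],
       [-9.99997236e-01, -2.32686090e-03, -3.36667123e-04]]), 'wrist_force': array([-0.57084501, -0.39706028, -0.1859214 ]), 'torque': array([0.00625629, 0.02342514, 0.00602597]), 'opening': 0.08569958076637627}
scene {'fov_y': 49.50145378072066, 'cx': 257.2712102522343, 'cy': 183.0119512430131, 'dist_coeffs': array([0.01108043, 0.        , 0.        , 0.        , 0.        ]), 'view': array([[-4.26893549e-01,  9.04301447e-01, -8.89448660e-04,
         2.56553931e-01],
       [-6.56120472e-01
[... 808 characters left out ...]
3738527,  0.        ,  0.        ,  0.        ,  0.        ]), 'view': array([[-0.0050943 , -0.9998009 , -0.01929287,  0.04768726],
       [ 0.99763791, -0.00640304,  0.06839298, -0.6420585 ],
       [-0.06850289, -0.01889888,  0.9974719 , -0.95498308],
       [ 0.        ,  0.        ,  0.        ,  1.        ]])}
set_box [([90.0, 211.0, 64.0, 63.0], 0.9), ([192.0, 220.0, 64.0, 36.0], 0.76), ([191.0, 77.0, 63.0, 52.0], 0.6)]
station [([182.0, 202.0, 211.0, 86.0], 0.98), ([332.0, 137.0, 36.0, 35.0], 0.54)]
trigger [([330.0, 138.0, 37.0, 32.0], 0.65)]
paper_cup [([331.0, 137.0, 36.0, 35.0], 0.74)]
brush_box [([181.0, 161.0, 97.0, 37.0], 0.93)]
capped_brush [([182.0, 267.0, 85.0, 28.0], 0.65)]
```

Run:
```python
import cv2
for n in("scene","top"):
    p=cv2.imread(f"pics/{n}0.png");cv2.imwrite(f"pics/{n}0b.png",cv2.resize(p,(800,600),interpolation=cv2.INTER_CUBIC))
p=cv2.imread("pics/top0.png")[150:310,170:410];cv2.imwrite("pics/topcrop.png",cv2.resize(p,None,fx=3.3,fy=3.3,interpolation=cv2.INTER_CUBIC))
```

```text
(no output)
```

View pics/scene0b.png

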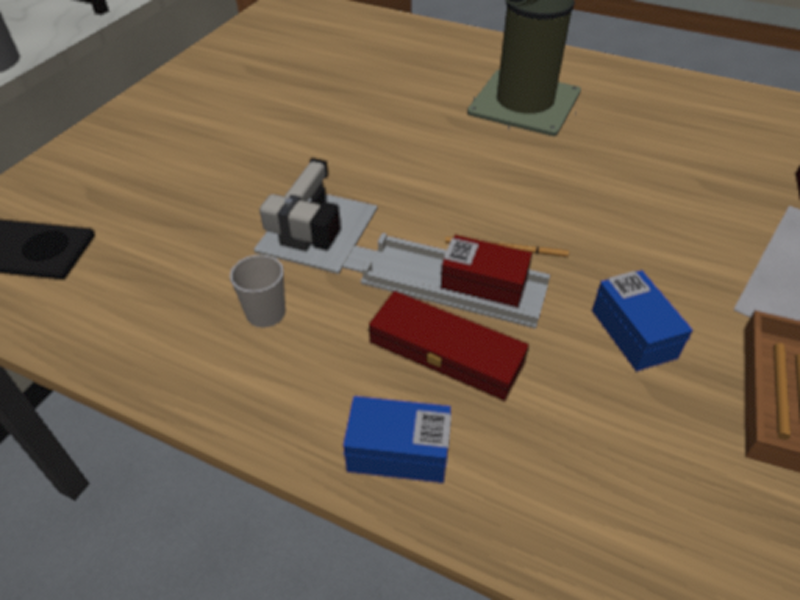

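View pics/top0b.png

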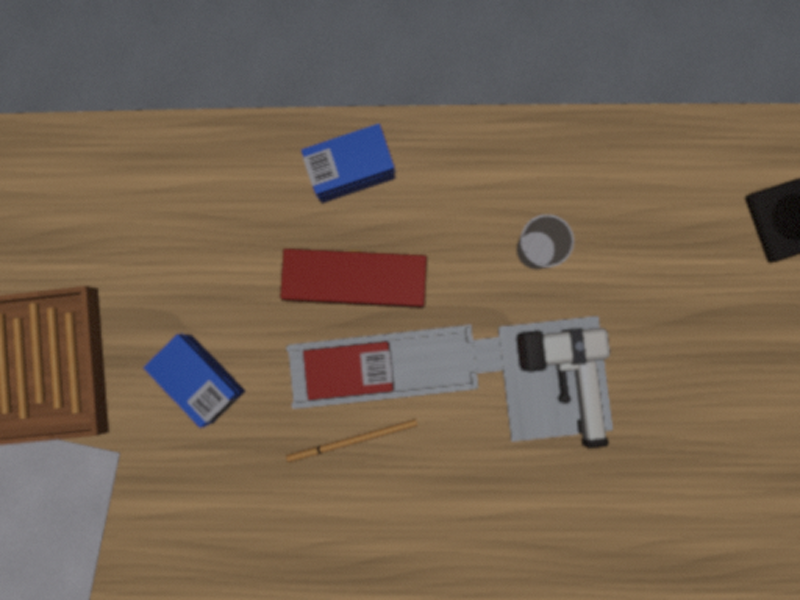

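View pics/topcrop.png

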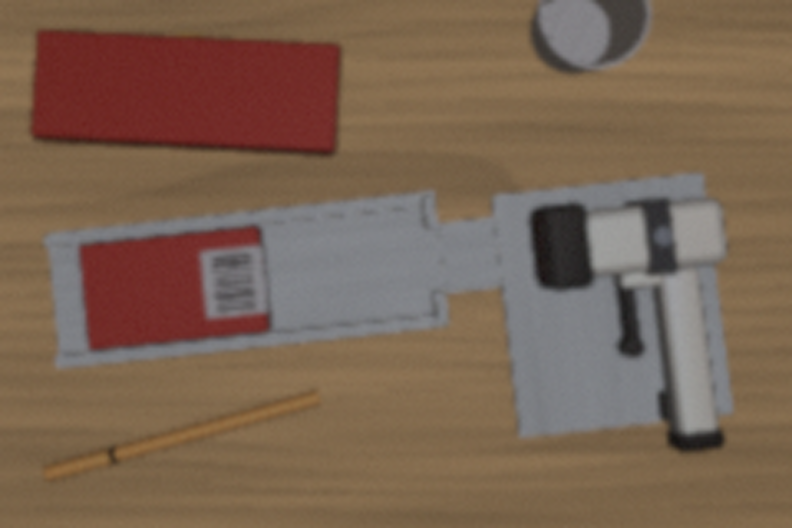

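Candidates in the top picture: red labelled box in the guide (223,238), blue boxes (122,243) and (223,103), and a red unlabelled box (228,178). The set_box is the red labelled one: it stands in the guide and its label faces the scanner. The enlarged crop confirms this. Next I fit the station pose.

```bash
cat > h.py <<'E'
import numpy as np,cv2
from bench import bot,cams
from scipy.optimize import least_squares
def proj(P,n):
    c=cams.camera_params(n);f=192/np.tan(np.radians(c["fov_y"])/2)
    K=np.array([[f,0,c["cx"]],[0,f,c["cy"]],[0,0,1]]);V=np.diag([1,-1,-1,1.])@c["view"]
    r,_=cv2.Rodrigues(V[:3,:3]);return cv2.projectPoints(np.asarray(P,float).reshape(-1,1,3),r,V[:3,3],K,c["dist_coeffs"])[0].reshape(-1,2)
def back(uv,z,n):
    "pixel -> world point at height z"
    c=cams.camera_params(n);f=192/np.tan(np.radians(c["fov_y"])/2)
    K=np.array([[f,0,c["cx"]],[0,f,c["cy"]],[0,0,1]]);V=np.diag([1,-1,-1,1.])@c["view"]
    u=cv2.undistortPoints(np.asarray(uv,float).reshape(-1,1,2),K,c["dist_coeffs"]).reshape(-1,2)
    R=V[:3,:3];o=-R.T@V[:3,3];d=np.c_[u,np.ones(len(u))]@R
    return o+d*((z-o[2])/d[:,2])[:,None]
def cloud(d,n):
    c=cams.camera_params(n);f=192/np.tan(np.radians(c["fov_y"])/2)
    K=np.array([[f,0,c["cx"]],[0,f,c["cy"]],[0,0,1]]);V=np.diag([1,-1,-1,1.])@c["view"]
    vv,uu=np.mgrid[:384,:512];u=cv2.undistortPoints(np.stack([uu,vv],-1).reshape(-1,1,2).astype(float),K,c["dist_coeffs"]).reshape(384,512,2)
    P=np.dstack([u*d[...,None],d]);return (P-V[:3,3])@V[:3,:3]
def w(P,t):
    P=np.atleast_2d(P)/1000.;c,s=np.cos(t[2]),np.sin(t[2])
    return np.c_[t[0]+c*P[:,0]-s*P[:,1],t[1]+s*P[:,0]+c*P[:,1],P[:,2]]
E
python3 - <<'E'
from h import *
cr=lambda a:np.array(a,float)/3.3+[170,150]-0.35
mod=np.array([[28,-70,80],[-28,-70,80],[22,-190,87],[-22,-190,87],[-142,-172,73],[-142,-144,73]])
px=cr([[535,207],[540,287],[720,200],[726,266],[720,442],[672,448]])
g=cr([[45,235],[57,368]]) # y=265, symmetric
def f(t):
    a=(proj(w(mod,t),"top")-px)
    # guide far end midpoint
    m=proj(w([[0,265,16]],t),"top")[0]-g.mean(0)
    return np.r_[a.ravel(),2*m]
s=least_squares(f,[0.6,0.0,0.05],x_scale=[.1,.1,.1],loss="soft_l1");print(s.x,np.degrees(s.x[2]));print(np.round(f(s.x),1))
t=s.x;np.save("t.npy",t)
def draw(n,out,crop,k):
    p=cv2.imread(f"pics/{n}0.png");x0,y0,x1,y1=crop
    p=cv2.resize(p[y0:y1,x0:x1],None,fx=k,fy=k,interpolation=cv2.INTER_CUBIC)
    def L(P,col):
        q=((proj(w(P,t),n)-[x0,y0]+.5)*k).astype(int);cv2.polylines(p,[q],True,col,1)
    L([[38,0,24],[38,265,24],[-38,265,24],[-38,0,24]],(0,255,0))
    L([[22,-70,87],[22,-190,87],[-22,-190,87],[-22,-70,87]],(0,255,255))
    L([[-22,-172,73],[-22,-144,73],[-142,-144,73],[-142,-172,73]],(255,0,255))
    L([[-26,-116,70],[-78,-116,70],[-78,-124,70],[-26,-124,70]],(255,0,0))
    cv2.imwrite(out,p)
draw("top","pics/fit_top.png",(170,150,410,310),3.3);draw("scene","pics/fit_sc.png",(150,90,370,220),3.5)
d=np.load("top0.npz")["d"];C=cloud(d,"top")
# station-frame cloud
c,sn=np.cos(t[2]),np.sin(t[2]);X=(C[...,:2]-t[:2])@np.array([[c,-sn],[sn,c]])*1000;Z=C[...,2]*1000
m=(abs(X[...,0])<34)&(X[...,1]>0)&(X[...,1]<270)&(Z>60)&(Z<90)
print("box",np.percentile(X[m],[1,50,99],axis=0),np.median(Z[m]))
m=(abs(X[...,0])<30)&(X[...,1]>-210)&(X[...,1]<-60)&(Z>80)&(Z<100);print("head",np.percentile(X[m],[1,50,99],axis=0),np.percentile(Z[m],[50,99]))
m=(X[...,0]<-40)&(X[...,0]>-160)&(X[...,1]>-210)&(X[...,1]<-134)&(Z>60)&(Z<100);print("grip",np.percentile(X[m],[1,50,99],axis=0),np.percentile(Z[m],[50,99]))
E
```

```text
[ 0.56638868 -0.05847747  0.10636652] 6.094352658299362
[-0.5 -0.6  1.2  1.2  0.1 -2.1  1.  -1.5 -0.2  1.7  1.4  1.4 -2.9 -0.1]
box [[-3.31962170e+01  1.10164630e+02]
 [ 7.41306341e-02  1.69282987e+02]
 [ 3.32720414e+01  2.28364795e+02]] 72.97515271238971
head [[ -26.87595213 -188.6042739 ]
 [  -1.66543812 -128.05511223]
 [  24.10674569  -75.00318082]] [84.25548641 92.54464067]
grip [[-140.70702064 -174.42865992]
 [ -92.01186662 -158.29085689]
 [ -41.33731018 -145.60591797]] [72.55085749 77.16966094]
```

View pics/fit_top.png

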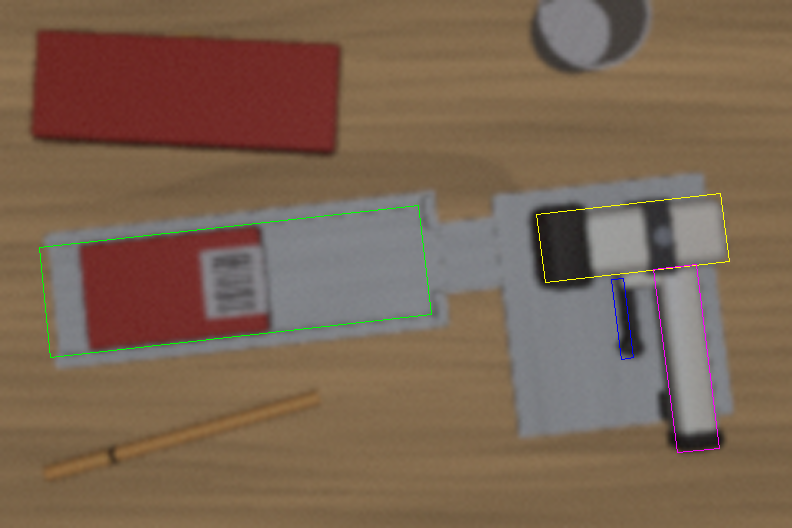

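View pics/fit_sc.png

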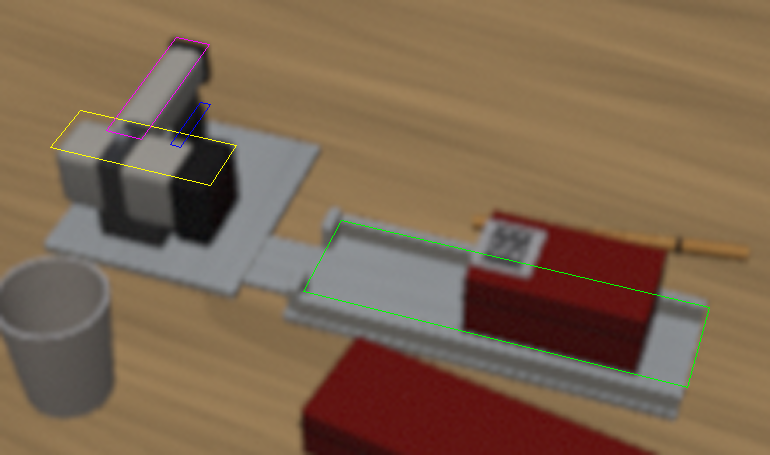

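Run:
```python
from h import *
t=np.load("t.npy")
for n in("top","scene"):
    d=np.load(n+"0.npz")["d"];C=cloud(d,n)[d>0]
    c,sn=np.cos(t[2]),np.sin(t[2]);X=(C[...,:2]-t[:2])@np.array([[c,-sn],[sn,c]])*1000;Z=C[...,2]*1000
    def mm(nm,xr,yr,zr):
        m=(X[:,0]>xr[0])&(X[:,0]<xr[1])&(X[:,1]>yr[0])&(X[:,1]<yr[1])&(Z>zr[0])&(Z<zr[1])
        if m.sum()<5: print(n,nm,"none");return
        (cc,sz,an)=cv2.minAreaRect(X[m].astype(np.float32))
        print(n,nm,m.sum(),"pct",np.round(np.percentile(X[m],[1,50,99],axis=0),1).tolist(),"rect",np.round(cc,1),np.round(sz,1),round(an,2),"z",np.round(np.median(Z[m]),1))
    mm("boxtop",(-60,60),(60,270),(68,90))
    mm("headtop",(-40,40),(-210,-50),(81,90))
    mm("griptop",(-150,-35),(-200,-135),(68,82))
    mm("trig",(-90,-50),(-134,-95),(55,82))
    mm("railtop",(-60,60),(-20,290),(18,28))
    mm("guide",(-60,60),(-5,290),(5,28))
    mm("floor",(-30,30),(30,100),(-5,28))
```

```text
top boxtop 1777 pct [[-34.2, 110.4], [0.1, 169.3], [34.2, 228.3]] rect [  0.  169.5] [120.9  70. ] 89.67 z 72.9
top headtop 961 pct [[-26.9, -187.4], [-1.7, -126.4], [24.3, -75.3]] rect [  -3.3 -131.5] [116.1  54.5] 87.49 z 84.4
top griptop 638 pct [[-140.8, -173.6], [-89.5, -159.3], [-35.9, -145.9]] rect [ -88.7 -159.1] [106.8  32.5] 1.89 z 72.7
top trig 78 pct [[-78.3, -130.5], [-65.8, -124.1], [-50.0, -118.2]] rect [ -64.3 -124.9] [12.3 28.4] 86.35 z 69.5
top railtop 846 pct [[-46.7, -5.0], [-38.7, 124.9], [45.1, 258.5]] rect [ -1.  124.3] [272.7  92.4] 89.85 z 23.7
top guide 2817 pct [[-48.2, -3.6], [-0.8, 77.7], [46.6, 259.1]] rect [ -0.9 128.7] [267.5  96.2] 89.78 z 8.9
top floor 780 pct [[-29.3, 30.7], [0.1, 64.9], [29.4, 99.2]] rect [ 0.1 64.9] [69.8 59.8] 89.91 z 7.9
scene boxtop 1177 pct [[-31.1, 113.8], [5.9, 173.8], [37.9, 231.1]] rect [  2.9 171.9] [120.5  72.7] 89.69 z 71.9
scene headtop 562 pct [[-24.8, -186.7], [2.6, -121.7], [26.9, -72.1]] rect [   2.  -129.7] [ 57.2 117.7] 1.54 z 84.4
scene griptop 276 pct [[-140.8, -172.0], [-90.2, -156.2], [-40.6, -144.3]] rect [ -89.  -159.5] [ 31.6 105.4] 88.3 z 73.0
scene trig 51 pct [[-75.6, -129.6], [-65.6, -122.2], [-50.7, -117.0]] rect [ -63.9 -125.3] [13.5 25.3] 75.25 z 69.2
scene railtop 781 pct [[-44.2, -7.1], [40.8, 128.7], [48.9, 260.8]] rect [  2.4 127.1] [272.3  95.9] 89.42 z 22.4
scene guide 2375 pct [[-43.3, -2.8], [16.9, 89.7], [50.0, 261.8]] rect [  3.7 129.3] [268.8  98.4] 89.42 z 9.8
scene floor 445 pct [[-29.1, 31.2], [-1.7, 65.0], [24.2, 98.8]] rect [-1.9 65.1] [55.7 69.5] 0.14 z 6.9
```

```bash
cat >> h.py <<'E'
T=np.array([0.5676,-0.0604,0.1052])
def tool_delta(P):
    "shift in tool axes to reach station point P(mm); and yaw error of tool y wrt station x"
    s=bot.observe();R=s["eef_rot"];d=R.T@(w(P,T)[0]-s["eef_pos"])
    c,sn=np.cos(T[2]),np.sin(T[2]);ys=np.array([[c,sn],[-sn,c]])@R[:2,1]
    q=s["eef_pos"][:2]-T[:2];print("t",s["time_s"],"d",np.round(d,4),"tool-y yaw in station",np.degrees(np.arctan2(ys[1],ys[0])).round(2),"st pos",np.round(np.array([c*q[0]+sn*q[1],-sn*q[0]+c*q[1],s["eef_pos"][2]])*1000,1),"F",np.round(s["wrist_force"],1),"open",s["opening"])
E
python3 -c "
from h import *
tool_delta([0,258,150])"
```

```text
t 0.7 d [ 0.0983 -0.2252  0.4564] tool-y yaw in station 66.45 st pos [-328.4  646.8  248.3] F [ 0.5  0.5 -1.5] open 0.08527249299817619
```

Call:
move_arm(
  rows=[
    {"wx": 8.3,"jaw": 0.4},
    {"wx": 8.3,"jaw": 0.4},
    {"wx": 8.3,"jaw": 0.4},
    {"wx": 8.3,"jaw": 0.4},
    {"wx": 8.3,"jaw": 0.4},
    {"wx": 8.3,"jaw": 0.4},
    {"wx": 8.3,"jaw": 0.4},
    {"wx": 8.3,"jaw": 0.4},
    {"jaw": 0.4},
  ],
  force=20,
)

```text
validation failed for argument at $.ro...
```

```bash
python3 -c "
from h import *
tool_delta([0,258,150])"
```

```text
t 0.7 d [ 0.0983 -0.2252  0.4564] tool-y yaw in station 66.45 st pos [-328.4  646.8  248.3] F [ 0.5  0.5 -1.5] open 0.08527249299817619
```

Call:
move_arm(
  rows=[
    {"tx": 0.0,"ty": 0.0,"tz": 0.0,"wx": 8.3,"wy": 0.0,"wz": 0.0,"jaw": 0.4},
  ],
  force=20,
)

```text
time_s: 0.8
eef_pos: [0.1731, 0.5483, 0.2483]
eef_rot: [[0.0, 0.439, 0.899], [0.0, 0.899, -0.439], [-1.0, 0.0, -0.0]]
wrist_force: [-0.2, -0.5, -0.2]
opening: 0.0729
```

Call:
move_arm(
  rows=[
    {"tx": 0.0,"ty": 0.0,"tz": 0.0,"wx": 8.3,"wy": 0.0,"wz": 0.0,"jaw": 0.4},
    {"tx": 0.0,"ty": 0.0,"tz": 0.0,"wx": 8.3,"wy": 0.0,"wz": 0.0,"jaw": 0.4},
    {"tx": 0.0,"ty": 0.0,"tz": 0.0,"wx": 8.3,"wy": 0.0,"wz": 0.0,"jaw": 0.4},
    {"tx": 0.0,"ty": 0.0,"tz": 0.0,"wx": 8.3,"wy": 0.0,"wz": 0.0,"jaw": 0.4},
    {"tx": 0.0,"ty": 0.0,"tz": 0.0,"wx": 8.3,"wy": 0.0,"wz": 0.0,"jaw": 0.4},
    {"tx": 0.0,"ty": 0.0,"tz": 0.0,"wx": 8.3,"wy": 0.0,"wz": 0.0,"jaw": 0.4},
    {"tx": 0.0,"ty": 0.0,"tz": 0.0,"wx": 8.3,"wy": 0.0,"wz": 0.0,"jaw": 0.4},
    {"tx": 0.0,"ty": 0.0,"tz": 0.0,"wx": 0.0,"wy": 0.0,"wz": 0.0,"jaw": 0.4},
  ],
)

```text
time_s: 1.6
eef_pos: [0.1731, 0.5483, 0.2483]
eef_rot: [[-0.0, 0.994, 0.106], [0.0, 0.106, -0.994], [-1.0, 0.0, -0.0]]
wrist_force: [-0.6, -0.1, -0.2]
opening: 0.0342
```

```bash
python3 -c "
from h import *
tool_delta([0,258,150])"
```

```text
t 1.6 d [0.0983 0.3279 0.3892] tool-y yaw in station 0.07 st pos [-328.4  646.8  248.3] F [-0.6 -0.1 -0.2] open 0.034176039069255794
```

Call:
move_arm(
  rows=[
    {"tx": 0.0,"ty": 0.028,"tz": 0.033,"wx": 0.0,"wy": 0.0,"wz": 0.0,"jaw": 0.4},
    {"tx": 0.0,"ty": 0.028,"tz": 0.033,"wx": 0.0,"wy": 0.0,"wz": 0.0,"jaw": 0.4},
    {"tx": 0.0,"ty": 0.028,"tz": 0.033,"wx": 0.0,"wy": 0.0,"wz": 0.0,"jaw": 0.4},
    {"tx": 0.0,"ty": 0.028,"tz": 0.033,"wx": 0.0,"wy": 0.0,"wz": 0.0,"jaw": 0.4},
    {"tx": 0.0,"ty": 0.028,"tz": 0.033,"wx": 0.0,"wy": 0.0,"wz": 0.0,"jaw": 0.4},
    {"tx": 0.0,"ty": 0.028,"tz": 0.033,"wx": 0.0,"wy": 0.0,"wz": 0.0,"jaw": 0.4},
    {"tx": 0.0,"ty": 0.028,"tz": 0.033,"wx": 0.0,"wy": 0.0,"wz": 0.0,"jaw": 0.4},
    {"tx": 0.01,"ty": 0.028,"tz": 0.033,"wx": 0.0,"wy": 0.0,"wz": 0.0,"jaw": 0.4},
    {"tx": 0.02,"ty": 0.028,"tz": 0.033,"wx": 0.0,"wy": 0.0,"wz": 0.0,"jaw": 0.4},
    {"tx": 0.03,"ty": 0.028,"tz": 0.033,"wx": 0.0,"wy": 0.0,"wz": 0.0,"jaw": 0.4},
    {"tx": 0.02,"ty": 0.028,"tz": 0.033,"wx": 0.0,"wy": 0.0,"wz": 0.0,"jaw": 0.4},
    {"tx": 0.018,"ty": 0.02,"tz": 0.026,"wx": 0.0,"wy": 0.0,"wz": 0.0,"jaw": 0.4},
  ],
)

```text
time_s: 2.8
eef_pos: [0.5404, 0.1957, 0.1507]
eef_rot: [[0.0, 0.994, 0.108], [-0.0, 0.108, -0.994], [-1.0, 0.0, 0.0]]
wrist_force: [-0.1, -0.2, 0.1]
opening: 0.0344
```

```bash
python3 -c "
from h import *
tool_delta([0,258,48])
p,d=cams.grab_frame('top');cv2.imwrite('pics/top1.png',cv2.resize(p[150:310,140:380,::-1],None,fx=3.3,fy=3.3,interpolation=cv2.INTER_CUBIC))"
```

```text
t 2.8 d [ 0.1027  0.0002 -0.0005] tool-y yaw in station 0.18 st pos [-2.000e-01  2.576e+02  1.507e+02] F [-0.1 -0.2  0.1] open 0.03443119536344182
```

View pics/top1.png

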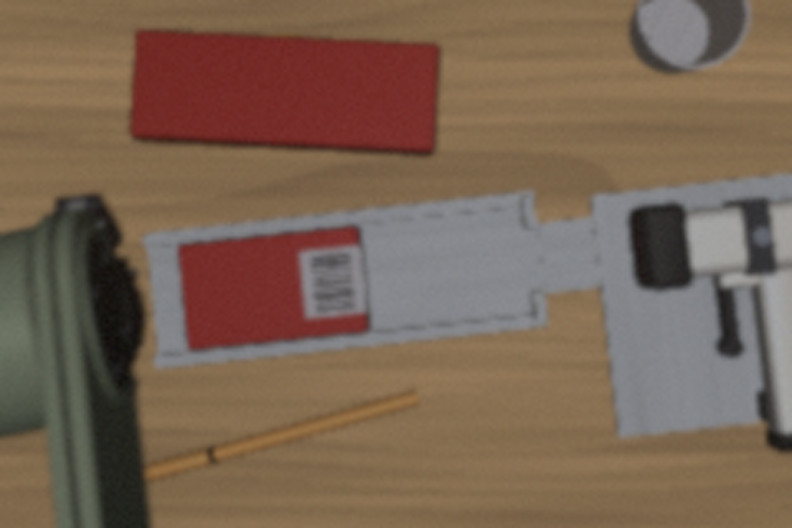

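The arm stands beyond the box's far end (about 120,300 in the crop), and the guide behind the box is clear. I'm lowering it and starting a gentle push.

Call:
move_arm(
  rows=[
    {"tx": 0.03,"ty": 0.0,"tz": 0.0,"wx": 0.0,"wy": 0.0,"wz": 0.0,"jaw": 0.4},
    {"tx": 0.03,"ty": 0.0,"tz": 0.0,"wx": 0.0,"wy": 0.0,"wz": 0.0,"jaw": 0.4},
    {"tx": 0.02,"ty": 0.0,"tz": 0.0,"wx": 0.0,"wy": 0.0,"wz": 0.0,"jaw": 0.4},
    {"tx": 0.015,"ty": 0.0,"tz": 0.0,"wx": 0.0,"wy": 0.0,"wz": 0.0,"jaw": 0.4},
    {"tx": 0.008,"ty": 0.0,"tz": 0.0,"wx": 0.0,"wy": 0.0,"wz": 0.0,"jaw": 0.4},
    {"tx": 0.0,"ty": 0.0,"tz": 0.0,"wx": 0.0,"wy": 0.0,"wz": 0.0,"jaw": 0.4},
  ],
)

```text
time_s: 3.45
eef_pos: [0.5383, 0.1978, 0.048]
eef_rot: [[-0.002, 0.994, 0.107], [-0.0, 0.107, -0.994], [-1.0, -0.002, 0.0]]
wrist_force: [0.2, -0.1, 1.3]
opening: 0.0338
```

Call:
move_arm(
  rows=[
    {"tx": 0.0,"ty": 0.0,"tz": 0.005,"wx": 0.0,"wy": 0.0,"wz": 0.0,"jaw": 0.4},
    {"tx": 0.0,"ty": 0.0,"tz": 0.005,"wx": 0.0,"wy": 0.0,"wz": 0.0,"jaw": 0.4},
    {"tx": 0.0,"ty": 0.0,"tz": 0.005,"wx": 0.0,"wy": 0.0,"wz": 0.0,"jaw": 0.4},
    {"tx": 0.0,"ty": 0.0,"tz": 0.005,"wx": 0.0,"wy": 0.0,"wz": 0.0,"jaw": 0.4},
    {"tx": 0.0,"ty": 0.0,"tz": 0.005,"wx": 0.0,"wy": 0.0,"wz": 0.0,"jaw": 0.4},
  ],
)

```text
time_s: 3.95
eef_pos: [0.5421, 0.1728, 0.0495]
eef_rot: [[0.001, 0.994, 0.106], [0.001, 0.106, -0.994], [-1.0, 0.001, -0.001]]
wrist_force: [-0.5, 3.1, 1.1]
opening: 0.0343
```

```bash
python3 -c "
from h import *
tool_delta([0,131,48])"
```

```text
t 3.95 d [0.0014 0.0008 0.1036] tool-y yaw in station 0.04 st pos [ -0.9 234.6  49.5] F [-0.5  3.1  1.1] open 0.03428374343716592
```

Call:
move_arm(
  rows=[
    {"tx": 0.0,"ty": 0.0,"tz": 0.008,"wx": 0.0,"wy": 0.0,"wz": 0.0,"jaw": 0.4},
    {"tx": 0.0,"ty": 0.0,"tz": 0.008,"wx": 0.0,"wy": 0.0,"wz": 0.0,"jaw": 0.4},
    {"tx": 0.0,"ty": 0.0,"tz": 0.008,"wx": 0.0,"wy": 0.0,"wz": 0.0,"jaw": 0.4},
    {"tx": 0.0,"ty": 0.0,"tz": 0.008,"wx": 0.0,"wy": 0.0,"wz": 0.0,"jaw": 0.4},
    {"tx": 0.0,"ty": 0.0,"tz": 0.008,"wx": 0.0,"wy": 0.0,"wz": 0.0,"jaw": 0.4},
    {"tx": 0.0,"ty": 0.0,"tz": 0.008,"wx": 0.0,"wy": 0.0,"wz": 0.0,"jaw": 0.4},
    {"tx": 0.0,"ty": 0.0,"tz": 0.008,"wx": 0.0,"wy": 0.0,"wz": 0.0,"jaw": 0.4},
    {"tx": 0.0,"ty": 0.0,"tz": 0.008,"wx": 0.0,"wy": 0.0,"wz": 0.0,"jaw": 0.4},
    {"tx": 0.0,"ty": 0.0,"tz": 0.008,"wx": 0.0,"wy": 0.0,"wz": 0.0,"jaw": 0.4},
    {"tx": 0.0,"ty": 0.0,"tz": 0.008,"wx": 0.0,"wy": 0.0,"wz": 0.0,"jaw": 0.4},
  ],
)

```text
time_s: 4.95
eef_pos: [0.55, 0.0927, 0.0487]
eef_rot: [[-0.0, 0.994, 0.106], [-0.0, 0.106, -0.994], [-1.0, -0.0, 0.0]]
wrist_force: [-0.2, 1.3, 0.0]
opening: 0.0344
```

```bash
python3 -c "
from h import *
tool_delta([0,131,48])
p,d=cams.grab_frame('scene');cv2.imwrite('pics/sc2.png',cv2.resize(p[90:220,150:370,::-1],None,fx=3.5,fy=3.5,interpolation=cv2.INTER_CUBIC))"
```

```text
t 4.95 d [0.0007 0.0014 0.0231] tool-y yaw in station 0.05 st pos [ -1.4 154.1  48.7] F [-0.2  1.3  0. ] open 0.034412228193975214
```

View pics/sc2.png

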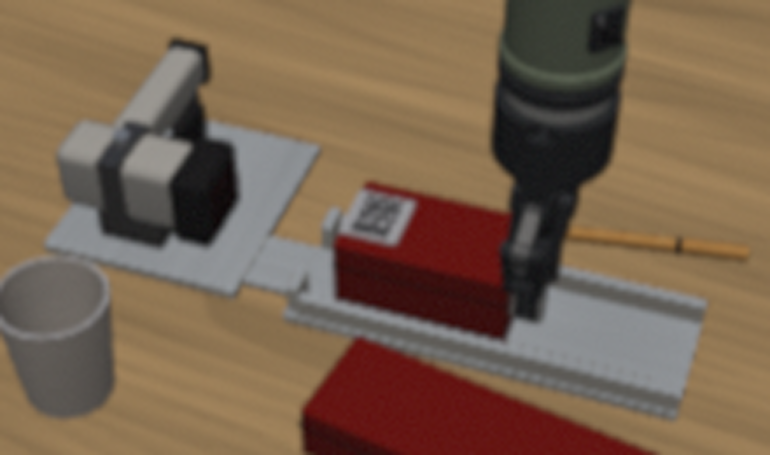

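The fingers are pushing the box squarely at (515,270 in the crop). Its label end at about (335,265) is still roughly 20 mm short of the uprights. I'll continue slowly and watch the force.

Call:
move_arm(
  rows=[
    {"tx": 0.0,"ty": 0.0,"tz": 0.004,"wx": 0.0,"wy": 0.0,"wz": 0.0,"jaw": 0.4},
    {"tx": 0.0,"ty": 0.0,"tz": 0.004,"wx": 0.0,"wy": 0.0,"wz": 0.0,"jaw": 0.4},
    {"tx": 0.0,"ty": 0.0,"tz": 0.004,"wx": 0.0,"wy": 0.0,"wz": 0.0,"jaw": 0.4},
    {"tx": 0.0,"ty": 0.0,"tz": 0.003,"wx": 0.0,"wy": 0.0,"wz": 0.0,"jaw": 0.4},
  ],
)

```text
time_s: 5.4
eef_pos: [0.5515, 0.0782, 0.0488]
eef_rot: [[-0.0, 0.994, 0.106], [0.0, 0.106, -0.994], [-1.0, -0.0, -0.0]]
wrist_force: [0.2, 0.9, -0.4]
opening: 0.0339
```

Call:
move_arm(
  rows=[
    {"tx": 0.0,"ty": 0.0,"tz": 0.0015,"wx": 0.0,"wy": 0.0,"wz": 0.0,"jaw": 0.4},
    {"tx": 0.0,"ty": 0.0,"tz": 0.0015,"wx": 0.0,"wy": 0.0,"wz": 0.0,"jaw": 0.4},
  ],
)

```text
time_s: 5.6
eef_pos: [0.5519, 0.0754, 0.0487]
eef_rot: [[-0.0, 0.994, 0.106], [0.0, 0.106, -0.994], [-1.0, -0.0, -0.0]]
wrist_force: [0.4, 1.3, 0.1]
opening: 0.0346
```

Call:
move_arm(
  rows=[
    {"tx": 0.0,"ty": 0.0,"tz": 0.001,"wx": 0.0,"wy": 0.0,"wz": 0.0,"jaw": 0.4},
    {"tx": 0.0,"ty": 0.0,"tz": 0.001,"wx": 0.0,"wy": 0.0,"wz": 0.0,"jaw": 0.4},
  ],
)

```text
time_s: 5.8
eef_pos: [0.5521, 0.0735, 0.0487]
eef_rot: [[-0.0, 0.994, 0.106], [-0.0, 0.106, -0.994], [-1.0, -0.0, -0.0]]
wrist_force: [-0.4, 1.3, -0.8]
opening: 0.0344
```

Call:
move_arm(
  rows=[
    {"tx": 0.0,"ty": 0.0,"tz": 0.001,"wx": 0.0,"wy": 0.0,"wz": 0.0,"jaw": 0.4},
    {"tx": 0.0,"ty": 0.0,"tz": 0.001,"wx": 0.0,"wy": 0.0,"wz": 0.0,"jaw": 0.4},
    {"tx": 0.0,"ty": 0.0,"tz": 0.001,"wx": 0.0,"wy": 0.0,"wz": 0.0,"jaw": 0.4},
  ],
)

```text
time_s: 6.1
eef_pos: [0.5524, 0.0704, 0.0487]
eef_rot: [[-0.0, 0.994, 0.106], [-0.0, 0.106, -0.994], [-1.0, -0.0, -0.0]]
wrist_force: [-0.2, 1.9, -0.0]
opening: 0.0342
```

Call:
move_arm(
  rows=[
    {"tx": 0.0,"ty": 0.0,"tz": 0.001,"wx": 0.0,"wy": 0.0,"wz": 0.0,"jaw": 0.4},
    {"tx": 0.0,"ty": 0.0,"tz": 0.001,"wx": 0.0,"wy": 0.0,"wz": 0.0,"jaw": 0.4},
  ],
)

```text
time_s: 6.3
eef_pos: [0.5529, 0.07, 0.0491]
eef_rot: [[0.001, 0.994, 0.105], [0.003, 0.105, -0.994], [-1.0, 0.001, -0.003]]
wrist_force: [-0.1, 9.1, 3.1]
opening: 0.0344
```

```bash
python3 -c "
from h import *
tool_delta([0,131,48])
p,d=cams.grab_frame('scene');cv2.imwrite('pics/sc3.png',cv2.resize(p[90:220,150:370,::-1],None,fx=3.5,fy=3.5,interpolation=cv2.INTER_CUBIC))"
```

```text
t 6.3 d [0.0011 0.0009 0.0002] tool-y yaw in station -0.01 st pos [ -0.9 131.2  49.1] F [-0.1  9.1  3.1] open 0.03443275129400574
```

View pics/sc3.png

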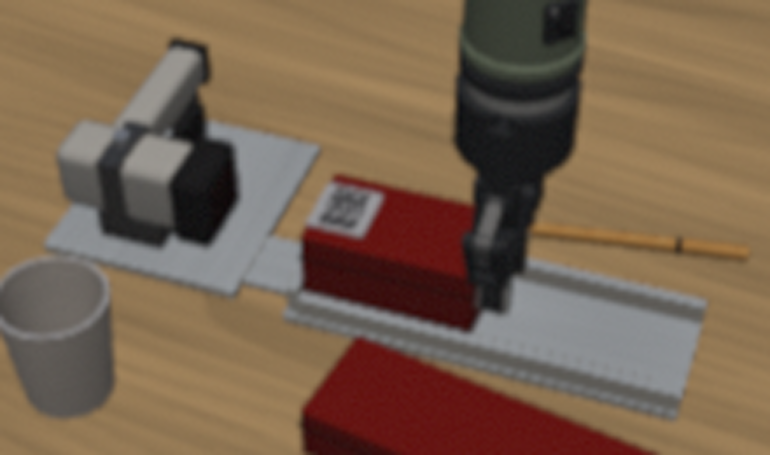

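Force jumped to 9 N with the TCP at station y = 131, exactly where home should be. In the crop the label end sits at the uprights (305,265). One more small push, then I retreat and lift.

Call:
move_arm(
  rows=[
    {"tx": 0.0,"ty": 0.0,"tz": 0.001,"wx": 0.0,"wy": 0.0,"wz": 0.0,"jaw": 0.4},
    {"tx": 0.0,"ty": 0.0,"tz": 0.0,"wx": 0.0,"wy": 0.0,"wz": 0.0,"jaw": 0.4},
  ],
)

```text
time_s: 6.55
eef_pos: [0.5531, 0.0699, 0.0494]
eef_rot: [[0.001, 0.994, 0.105], [0.004, 0.105, -0.994], [-1.0, 0.001, -0.004]]
wrist_force: [0.0, 10.0, 1.6]
opening: 0.034
```

Call:
move_arm(
  rows=[
    {"tx": 0.0,"ty": 0.0,"tz": -0.005,"wx": 0.0,"wy": 0.0,"wz": 0.0,"jaw": 0.4},
    {"tx": 0.0,"ty": 0.0,"tz": -0.015,"wx": 0.0,"wy": 0.0,"wz": 0.0,"jaw": 0.4},
    {"tx": 0.0,"ty": 0.0,"tz": -0.01,"wx": 0.0,"wy": 0.0,"wz": 0.0,"jaw": 0.4},
    {"tx": -0.03,"ty": 0.0,"tz": 0.0,"wx": 0.0,"wy": 0.0,"wz": 0.0,"jaw": 1.0},
    {"tx": -0.04,"ty": 0.0,"tz": 0.0,"wx": 0.0,"wy": 0.0,"wz": 0.0,"jaw": 1.0},
    {"tx": -0.04,"ty": 0.0,"tz": 0.0,"wx": 0.0,"wy": 0.0,"wz": 0.0,"jaw": 1.0},
    {"tx": -0.04,"ty": 0.0,"tz": 0.0,"wx": 0.0,"wy": 0.0,"wz": 0.0,"jaw": 1.0},
  ],
)

```text
time_s: 7.25
eef_pos: [0.5491, 0.0979, 0.2]
eef_rot: [[-0.001, 0.994, 0.107], [-0.001, 0.107, -0.994], [-1.0, -0.001, 0.0]]
wrist_force: [1.0, -0.6, -1.1]
opening: 0.0857
```

```bash
python3 -c "
from h import *
tool_delta([-71,-144,150])"
```

```text
t 7.25 d [ 0.0502 -0.0696  0.3032] tool-y yaw in station 0.09 st pos [ -1.8 159.3 200. ] F [ 1.  -0.6 -1.1] open 0.08567675935966605
```

Call:
move_arm(
  rows=[
    {"tx": 0.0,"ty": -0.007,"tz": 0.03,"wx": 0.0,"wy": 0.0,"wz": 0.0,"jaw": 1.0},
    {"tx": 0.0,"ty": -0.007,"tz": 0.03,"wx": 0.0,"wy": 0.0,"wz": 0.0,"jaw": 1.0},
    {"tx": 0.0,"ty": -0.007,"tz": 0.03,"wx": 0.0,"wy": 0.0,"wz": 0.0,"jaw": 1.0},
    {"tx": 0.0,"ty": -0.007,"tz": 0.03,"wx": 0.0,"wy": 0.0,"wz": 0.0,"jaw": 1.0},
    {"tx": 0.0,"ty": -0.007,"tz": 0.03,"wx": 0.0,"wy": 0.0,"wz": 0.0,"jaw": 1.0},
    {"tx": 0.0,"ty": -0.007,"tz": 0.03,"wx": 0.0,"wy": 0.0,"wz": 0.0,"jaw": 1.0},
    {"tx": 0.0,"ty": -0.007,"tz": 0.03,"wx": 0.0,"wy": 0.0,"wz": 0.0,"jaw": 1.0},
    {"tx": 0.0,"ty": -0.007,"tz": 0.03,"wx": 0.0,"wy": 0.0,"wz": 0.0,"jaw": 1.0},
    {"tx": 0.0,"ty": -0.007,"tz": 0.03,"wx": 0.0,"wy": 0.0,"wz": 0.0,"jaw": 1.0},
    {"tx": 0.0,"ty": -0.007,"tz": 0.033,"wx": 0.0,"wy": 0.0,"wz": 0.0,"jaw": 1.0},
  ],
)

```text
time_s: 8.25
eef_pos: [0.5118, -0.2118, 0.1987]
eef_rot: [[-0.0, 0.994, 0.107], [-0.0, 0.107, -0.994], [-1.0, -0.0, 0.0]]
wrist_force: [0.1, -0.8, -0.6]
opening: 0.0857
```

Call:
move_arm(
  rows=[
    {"tx": 0.0,"ty": 0.0,"tz": 0.0,"wx": 8.2,"wy": 0.0,"wz": 0.0,"jaw": 1.0},
    {"tx": 0.0,"ty": 0.0,"tz": 0.0,"wx": 8.2,"wy": 0.0,"wz": 0.0,"jaw": 1.0},
    {"tx": 0.0,"ty": 0.0,"tz": 0.0,"wx": 8.2,"wy": 0.0,"wz": 0.0,"jaw": 1.0},
    {"tx": 0.0,"ty": 0.0,"tz": 0.0,"wx": 8.2,"wy": 0.0,"wz": 0.0,"jaw": 1.0},
    {"tx": 0.0,"ty": 0.0,"tz": 0.0,"wx": 8.2,"wy": 0.0,"wz": 0.0,"jaw": 1.0},
    {"tx": 0.0,"ty": 0.0,"tz": 0.0,"wx": 8.2,"wy": 0.0,"wz": 0.0,"jaw": 1.0},
    {"tx": 0.0,"ty": 0.0,"tz": 0.0,"wx": 8.2,"wy": 0.0,"wz": 0.0,"jaw": 1.0},
    {"tx": 0.0,"ty": 0.0,"tz": 0.0,"wx": 8.2,"wy": 0.0,"wz": 0.0,"jaw": 1.0},
    {"tx": 0.0,"ty": 0.0,"tz": 0.0,"wx": 8.2,"wy": 0.0,"wz": 0.0,"jaw": 1.0},
    {"tx": 0.0,"ty": 0.0,"tz": 0.0,"wx": 8.2,"wy": 0.0,"wz": 0.0,"jaw": 1.0},
    {"tx": 0.0,"ty": 0.0,"tz": 0.0,"wx": 8.0,"wy": 0.0,"wz": 0.0,"jaw": 1.0},
    {"tx": 0.0,"ty": 0.0,"tz": 0.0,"wx": 0.0,"wy": 0.0,"wz": 0.0,"jaw": 1.0},
  ],
)

```text
time_s: 9.45
eef_pos: [0.5121, -0.2109, 0.1986]
eef_rot: [[-0.001, 0.107, -0.994], [-0.0, -0.994, -0.107], [-1.0, 0.0, 0.001]]
wrist_force: [-0.7, 0.9, -0.3]
opening: 0.0856
```

```bash
python3 -c "
from h import *
tool_delta([-71,-144,58])
for n,a in (('top',(150,310,170,410)),('scene',(90,220,150,370))):
    p,d=cams.grab_frame(n);np.savez(n+'4.npz',p=p,d=d);cv2.imwrite(f'pics/{n}4.png',cv2.resize(p[a[0]:a[1],a[2]:a[3],::-1],None,fx=3.3,fy=3.3,interpolation=cv2.INTER_CUBIC))
    C=cloud(d,n)[d>0];c,sn=np.cos(T[2]),np.sin(T[2]);X=(C[:,:2]-T[:2])@np.array([[c,-sn],[sn,c]])*1000;Z=C[:,2]*1000
    m=(abs(X[:,0])<50)&(X[:,1]>-40)&(X[:,1]<250)&(Z>66)&(Z<80);print(n,m.sum(),[np.round(v,1) for v in cv2.minAreaRect(X[m].astype(np.float32))],np.median(X[m],0))
"
```

```text
t 9.45 d [ 1.406e-01  2.000e-04 -1.000e-04] tool-y yaw in station -89.9 st pos [ -71.  -143.8  198.6] F [-0.7  0.9 -0.3] open 0.0856347433449542
top 1794 [array([-1.4, 57.6]), array([120.7,  70.1]), np.float64(89.9)] [-1.26587753 57.82378045]
scene 1120 [array([ 1.4, 61. ]), array([120.3,  72.8]), np.float64(89.4)] [ 5.35269436 62.64389305]
```

View pics/top4.png

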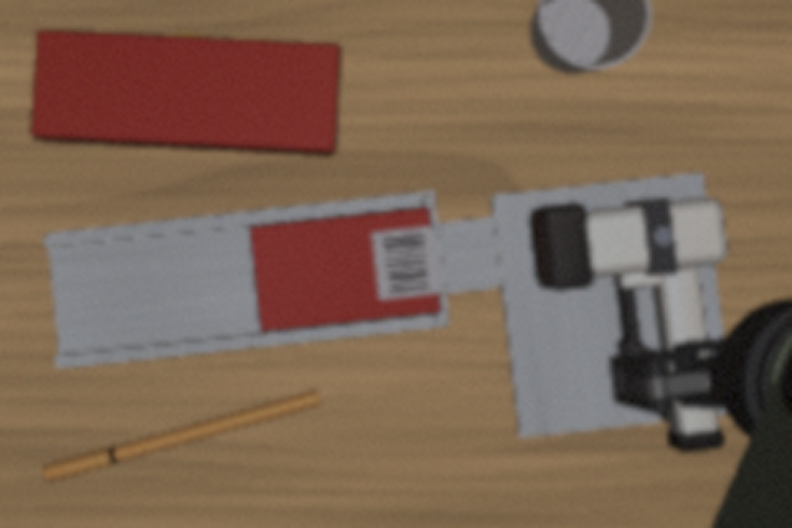

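View pics/scene4.png

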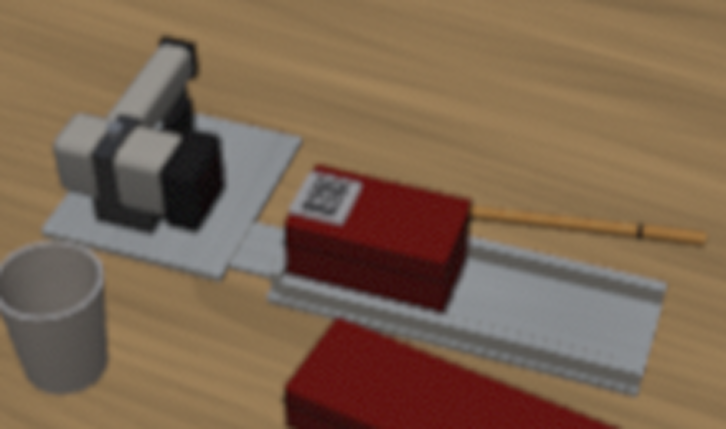

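Run:
```python
from h import *
print(proj(w([[-71,-144,181],[-71,-144,260],[-71,-116,70]],T),"scene"),proj(w([[-71,-86,190],[-71,-201,190]],T),"top"))
p=np.load("scene4.npz")["p"];cv2.imwrite("pics/sc4full.png",p[:,:,::-1])
```

```text
[[192.63245142  81.15229599]
 [188.58467876  50.43134802]
 [207.59455094 120.93528585]] [[356.76202185 260.85540159]
 [417.28524529 253.96608349]]
```

View pics/sc4full.png

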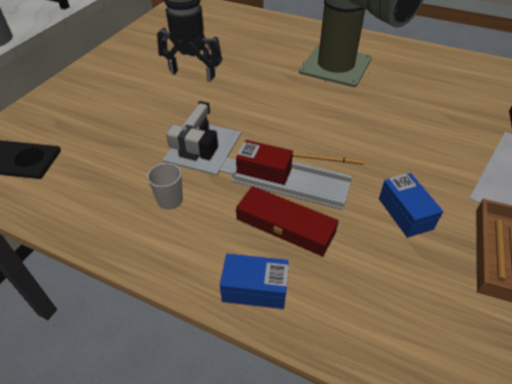

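The arm stands over the grip with the fingers on both sides of it: full scene picture (170,70)/(210,75), top crop (630,375)/(740,380). The box is home, with its measured centre at y about 57.6 to 61 against 60. I'm descending to TCP z = 54 mm.

Call:
move_arm(
  rows=[
    {"tx": 0.03,"ty": 0.0,"tz": 0.0,"wx": 0.0,"wy": 0.0,"wz": 0.0,"jaw": 1.0},
    {"tx": 0.03,"ty": 0.0,"tz": 0.0,"wx": 0.0,"wy": 0.0,"wz": 0.0,"jaw": 1.0},
    {"tx": 0.02,"ty": 0.0,"tz": 0.0,"wx": 0.0,"wy": 0.0,"wz": 0.0,"jaw": 1.0},
    {"tx": 0.01,"ty": 0.0,"tz": 0.0,"wx": 0.0,"wy": 0.0,"wz": 0.0,"jaw": 1.0},
    {"tx": 0.01,"ty": 0.0,"tz": 0.0,"wx": 0.0,"wy": 0.0,"wz": 0.0,"jaw": 1.0},
    {"tx": 0.01,"ty": 0.0,"tz": 0.0,"wx": 0.0,"wy": 0.0,"wz": 0.0,"jaw": 1.0},
  ],
)

```text
time_s: 10.15
eef_pos: [0.5129, -0.2118, 0.0891]
eef_rot: [[0.002, 0.107, -0.994], [-0.001, -0.994, -0.107], [-1.0, 0.001, -0.002]]
wrist_force: [0.8, -0.3, 0.1]
opening: 0.0854
```

Call:
move_arm(
  rows=[
    {"tx": 0.01,"ty": 0.0,"tz": 0.0,"wx": 0.0,"wy": 0.0,"wz": 0.0,"jaw": 1.0},
    {"tx": 0.01,"ty": 0.0,"tz": 0.0,"wx": 0.0,"wy": 0.0,"wz": 0.0,"jaw": 1.0},
    {"tx": 0.01,"ty": 0.0,"tz": 0.0,"wx": 0.0,"wy": 0.0,"wz": 0.0,"jaw": 1.0},
    {"tx": 0.005,"ty": 0.0,"tz": 0.0,"wx": 0.0,"wy": 0.0,"wz": 0.0,"jaw": 1.0},
    {"tx": 0.0,"ty": 0.0,"tz": 0.0,"wx": 0.0,"wy": 0.0,"wz": 0.0,"jaw": 1.0},
  ],
)

```text
time_s: 10.65
eef_pos: [0.5114, -0.211, 0.0527]
eef_rot: [[-0.002, 0.106, -0.994], [0.001, -0.994, -0.106], [-1.0, -0.001, 0.002]]
wrist_force: [-0.4, 0.5, 0.1]
opening: 0.0858
```

```bash
python3 -c "
from h import *
tool_delta([-71,-144,54])
for n,a in (('top',(190,310,300,420)),('scene',(40,180,130,290))):
    p,d=cams.grab_frame(n);cv2.imwrite(f'pics/{n}5.png',cv2.resize(p[a[0]:a[1],a[2]:a[3],::-1],None,fx=4,fy=4,interpolation=cv2.INTER_CUBIC))
"
```

```text
t 10.65 d [-0.0013  0.0001 -0.0007] tool-y yaw in station -89.95 st pos [ -71.7 -143.9   52.7] F [-0.4  0.5  0.1] open 0.08583374795770465
```

View pics/scene5.png

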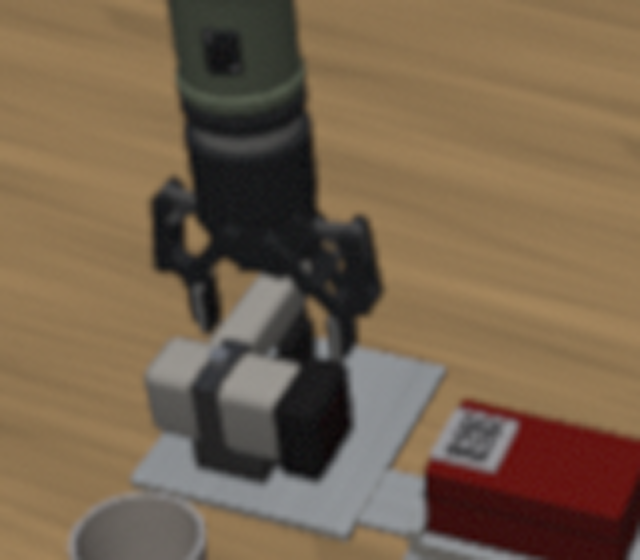

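View pics/top5.png

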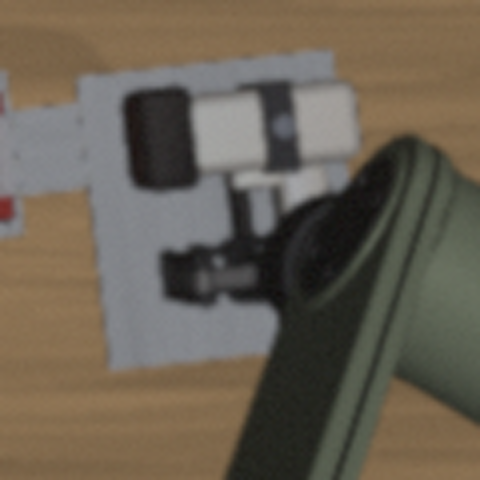

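The fingers straddle the grip and trigger: scene crop back finger (205,310), front finger (340,335). Squeezing at 25 N.

Call:
move_arm(
  rows=[
    {"tx": 0.0,"ty": 0.0,"tz": 0.0,"wx": 0.0,"wy": 0.0,"wz": 0.0,"jaw": 0.7},
    {"tx": 0.0,"ty": 0.0,"tz": 0.0,"wx": 0.0,"wy": 0.0,"wz": 0.0,"jaw": 0.6},
    {"tx": 0.0,"ty": 0.0,"tz": 0.0,"wx": 0.0,"wy": 0.0,"wz": 0.0,"jaw": 0.5},
    {"tx": 0.0,"ty": 0.0,"tz": 0.0,"wx": 0.0,"wy": 0.0,"wz": 0.0,"jaw": 0.4},
    {"tx": 0.0,"ty": 0.0,"tz": 0.0,"wx": 0.0,"wy": 0.0,"wz": 0.0,"jaw": 0.4},
  ],
  force=25,
)

```text
time_s: 11.25
eef_pos: [0.5132, -0.2176, 0.0563]
eef_rot: [[0.003, 0.106, -0.994], [-0.011, -0.994, -0.106], [-1.0, 0.011, -0.002]]
wrist_force: [-5.0, -14.8, 3.6]
opening: 0.0433
```

```bash
python3 -c "
from h import *
tool_delta([-71,-144,54])
p,d=cams.grab_frame('scene');a=(40,180,130,290);cv2.imwrite(f'pics/scene6.png',cv2.resize(p[a[0]:a[1],a[2]:a[3],::-1],None,fx=4,fy=4,interpolation=cv2.INTER_CUBIC))
"
```

```text
t 11.25 d [ 0.0022 -0.0066  0.0004] tool-y yaw in station -89.96 st pos [ -70.6 -150.6   56.3] F [ -5.  -14.8   3.6] open 0.04333591509986624
```

View pics/scene6.png

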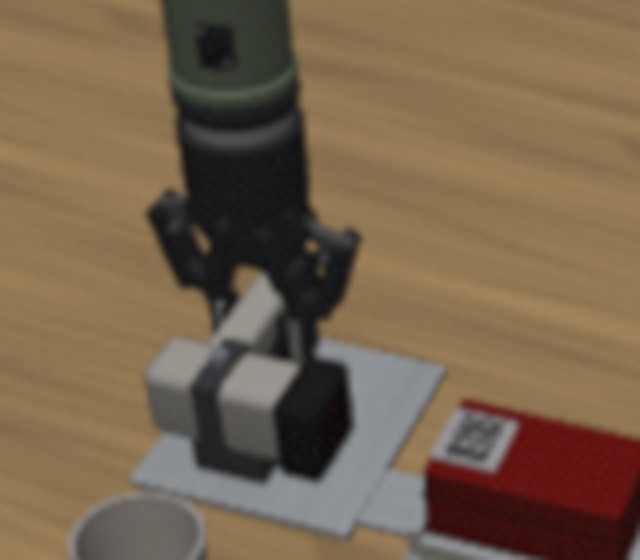

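The opening reads 43.3 mm, so the trigger is fully in (44 mm nominal). The jaws have centred at y = -150.6, as expected for the squeezed trigger. I'll hold to about 1 s, then release.

Call:
move_arm(
  rows=[
    {"tx": 0.0,"ty": 0.0,"tz": 0.0,"wx": 0.0,"wy": 0.0,"wz": 0.0,"jaw": 0.4},
    {"tx": 0.0,"ty": 0.0,"tz": 0.0,"wx": 0.0,"wy": 0.0,"wz": 0.0,"jaw": 0.4},
    {"tx": 0.0,"ty": 0.0,"tz": 0.0,"wx": 0.0,"wy": 0.0,"wz": 0.0,"jaw": 0.4},
    {"tx": 0.0,"ty": 0.0,"tz": 0.0,"wx": 0.0,"wy": 0.0,"wz": 0.0,"jaw": 0.4},
    {"tx": 0.0,"ty": 0.0,"tz": 0.0,"wx": 0.0,"wy": 0.0,"wz": 0.0,"jaw": 0.4},
    {"tx": 0.0,"ty": 0.0,"tz": 0.0,"wx": 0.0,"wy": 0.0,"wz": 0.0,"jaw": 0.4},
    {"tx": 0.0,"ty": 0.0,"tz": 0.0,"wx": 0.0,"wy": 0.0,"wz": 0.0,"jaw": 0.4},
    {"tx": 0.0,"ty": 0.0,"tz": 0.0,"wx": 0.0,"wy": 0.0,"wz": 0.0,"jaw": 0.4},
  ],
)

```text
time_s: 12.1
eef_pos: [0.5132, -0.2176, 0.0563]
eef_rot: [[0.003, 0.106, -0.994], [-0.011, -0.994, -0.106], [-1.0, 0.011, -0.002]]
wrist_force: [-4.7, -15.1, 3.1]
opening: 0.0434
```

Call:
move_arm(
  rows=[
    {"tx": 0.0,"ty": 0.0,"tz": 0.0,"wx": 0.0,"wy": 0.0,"wz": 0.0,"jaw": 1.0},
    {"tx": 0.0,"ty": 0.0,"tz": 0.0,"wx": 0.0,"wy": 0.0,"wz": 0.0,"jaw": 1.0},
    {"tx": 0.0,"ty": 0.0,"tz": 0.0,"wx": 0.0,"wy": 0.0,"wz": 0.0,"jaw": 1.0},
    {"tx": 0.0,"ty": 0.0,"tz": 0.0,"wx": 0.0,"wy": 0.0,"wz": 0.0,"jaw": 1.0},
    {"tx": 0.0,"ty": 0.0,"tz": 0.0,"wx": 0.0,"wy": 0.0,"wz": 0.0,"jaw": 1.0},
  ],
)

```text
time_s: 12.6
eef_pos: [0.5121, -0.211, 0.0537]
eef_rot: [[-0.0, 0.106, -0.994], [0.0, -0.994, -0.106], [-1.0, -0.0, 0.0]]
wrist_force: [-1.0, 0.6, 1.3]
opening: 0.0853
```

```bash
python3 -c "
from h import *
tool_delta([-71,-144,200])"
```

```text
t 12.6 d [-0.1463  0.      0.    ] tool-y yaw in station -89.91 st pos [ -71.  -143.9   53.7] F [-1.   0.6  1.3] open 0.08526905678495011
```

Released with no contact force. Next I lift straight up and then move aside in -x (tool +z) to get a clear view.

Call:
move_arm(
  rows=[
    {"tx": -0.01,"ty": 0.0,"tz": 0.0,"wx": 0.0,"wy": 0.0,"wz": 0.0,"jaw": 1.0},
    {"tx": -0.02,"ty": 0.0,"tz": 0.0,"wx": 0.0,"wy": 0.0,"wz": 0.0,"jaw": 1.0},
    {"tx": -0.03,"ty": 0.0,"tz": 0.0,"wx": 0.0,"wy": 0.0,"wz": 0.0,"jaw": 1.0},
    {"tx": -0.03,"ty": 0.0,"tz": 0.0,"wx": 0.0,"wy": 0.0,"wz": 0.0,"jaw": 1.0},
    {"tx": -0.03,"ty": 0.0,"tz": 0.0,"wx": 0.0,"wy": 0.0,"wz": 0.0,"jaw": 1.0},
    {"tx": -0.03,"ty": 0.0,"tz": 0.0,"wx": 0.0,"wy": 0.0,"wz": 0.0,"jaw": 1.0},
    {"tx": 0.0,"ty": 0.03,"tz": 0.02,"wx": 0.0,"wy": 0.0,"wz": 0.0,"jaw": 1.0},
    {"tx": 0.0,"ty": 0.03,"tz": 0.02,"wx": 0.0,"wy": 0.0,"wz": 0.0,"jaw": 1.0},
    {"tx": 0.0,"ty": 0.03,"tz": 0.02,"wx": 0.0,"wy": 0.0,"wz": 0.0,"jaw": 1.0},
    {"tx": 0.0,"ty": 0.03,"tz": 0.02,"wx": 0.0,"wy": 0.0,"wz": 0.0,"jaw": 1.0},
    {"tx": 0.0,"ty": 0.0,"tz": 0.0,"wx": 0.0,"wy": 0.0,"wz": 0.0,"jaw": 1.0},
    {"tx": 0.0,"ty": 0.0,"tz": 0.0,"wx": 0.0,"wy": 0.0,"wz": 0.0,"jaw": 1.0},
  ],
)

```text
time_s: 13.8
eef_pos: [0.445, -0.3396, 0.2044]
eef_rot: [[0.001, 0.104, -0.995], [0.0, -0.995, -0.104], [-1.0, -0.0, -0.001]]
wrist_force: [0.5, 0.3, -1.1]
opening: 0.0851
```

```bash
python3 -c "
from h import *
tool_delta([-71,-144,200])
for n,a in (('top',(150,310,170,410)),('scene',(90,220,150,370))):
    p,d=cams.grab_frame(n);cv2.imwrite(f'pics/{n}7.png',cv2.resize(p[a[0]:a[1],a[2]:a[3],::-1],None,fx=3.3,fy=3.3,interpolation=cv2.INTER_CUBIC))
    C=cloud(d,n)[d>0];c,sn=np.cos(T[2]),np.sin(T[2]);X=(C[:,:2]-T[:2])@np.array([[c,-sn],[sn,c]])*1000;Z=C[:,2]*1000
    m=(abs(X[:,0])<50)&(X[:,1]>-40)&(X[:,1]<250)&(Z>66)&(Z<80);print(n,m.sum(),[np.round(v,1) for v in cv2.minAreaRect(X[m].astype(np.float32))],np.median(X[m],0))
    m=(X[:,0]>-90)&(X[:,0]<-50)&(X[:,1]>-134+0)&(X[:,1]<-95)&(Z>55)&(Z<82);print('trig',m.sum(),np.percentile(X[m],[1,50,99],axis=0).round(1).tolist())
    d0=np.load(n+'0.npz')['p'];df=np.abs(d0.astype(int)-p).max(2)>60
    for q,b in (('cup',(325,130,45,45) if n=='top' else (145,160,45,55)),('bb',(175,155,108,48) if n=='top' else (230,180,112,80)),('brush',(180,262,90,36) if n=='top' else (320,150,50,16))): print(n,q,'changed px',df[b[1]:b[1]+b[3],b[0]:b[0]+b[2]].sum())
"
```

```text
t 13.8 d [ 0.0044 -0.1209 -0.0801] tool-y yaw in station -90.05 st pos [-151.2 -264.8  204.4] F [ 0.5  0.3 -1.1] open 0.08507867243406841
top 1792 [array([-1.4, 57.7]), array([120.5,  70.1]), np.float64(90.0)] [-1.26749415 57.91888468]
trig 80 [[-79.3, -128.6], [-66.6, -122.3], [-51.0, -116.6]]
top cup changed px 0
top bb changed px 0
top brush changed px 0
scene 1128 [array([ 1.3, 61.1]), array([120.1,  73.5]), np.float64(89.6)] [ 5.49625709 62.69942638]
trig 52 [[-76.5, -128.1], [-66.7, -119.8], [-51.7, -115.7]]
scene cup changed px 0
scene bb changed px 604
scene brush changed px 114
```

View pics/top7.png

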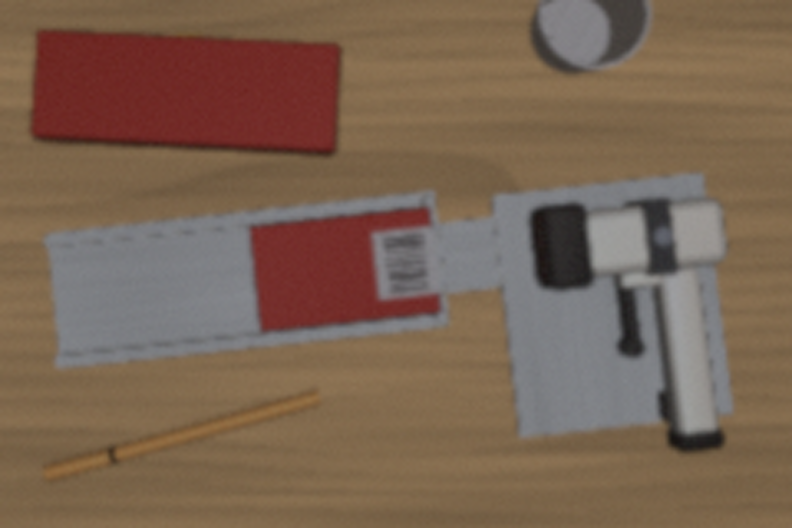

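View pics/scene7.png

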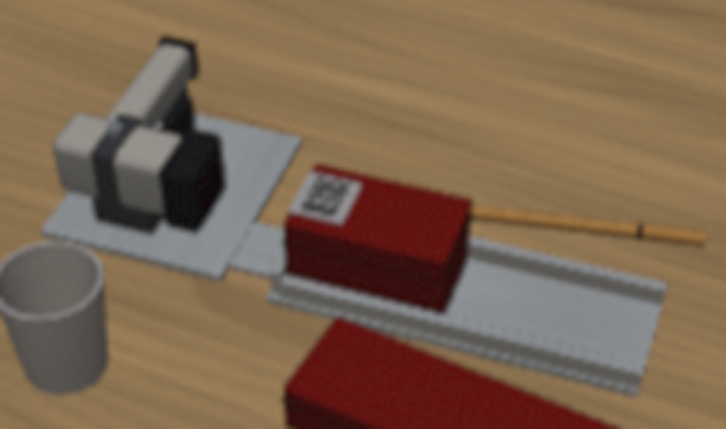

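The box is at the stop in the top crop (255–440, 210–330). The trigger bulge is back out at (630,345), the same pixels as at the start, and the cup, brush and brush box haven't changed in the top view. Handing in.

```bash
python3 -c "
from bench import bot
print(bot.finish_job())"
```

```text
the job is handed in; nothing more can be done
None
```

The box is home against the end stop, and the scanner's trigger was squeezed once, held for about a second and let go. I handed the job in at about 14 s.

- **Box:** I pushed the red labelled box along the guide with half-closed fingers. The force rose to about 10 N at the position expected for home. The two cameras then put its centre at y ≈ 58 and 61 mm against 60, and it was still there after the trigger was released.
- **Trigger:** I squeezed it from above at 25 N, after the box was home. The jaws stopped at 43.3 mm, against 44 mm nominal for fully in, and stayed there for about 1 s. After release, the last top picture shows the trigger back at its starting position.
- **Bystanders:** The top picture shows no change at the cup, the brush box or the brush. The scene view did show changed pixels in the brush-box and brush regions. I put these down to the moved box overlapping those regions, because both still look to be in place.
- **Checks that disagreed:** The two cameras differ by about 3 mm, roughly what the 2 mm calibration tolerance allows, so I relied on the contact force to confirm the box was home.

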